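Load a glue-up into the bench press and crank it down

TASK

Slide the plywood tray with the glued-up panel into the bay of the bench press, panel end first, until it is fully home against the stop at the back. Then turn the crank on top of the press clockwise (seen from above) until the screw comes to its stop, a little over one turn, let go, and leave the bottle, the offcut and the disc where they are.

Things in the scene. Friction and masses are not known exactly. Their poses are not given: they have to be found in the camera images.
- tray_mid (a point): Centre of the loose plywood tray, 11 mm above its underside, flat on the bench: board 200 mm long (x), 110 wide (y), 6 thick, about 0.5 kg. x axis: the way it slides in; its +x end, 100 mm from here, enters first. From 44 mm behind the centre to the +x end it has a 16 mm high rim round a dark wooden panel (116 x 88 mm, top 22 mm above the bench).
- tray_grip (a point): Middle of the tray's upright handle, a wooden fin 32 mm long (along the tray's x), 16 mm thick (along the tray's y), its top 52 mm above the bench. It stands on the flat front end of the tray, 82 mm behind the tray's centre; this point is 34 mm above the bench. Same axes as the tray.
- bay (a point): Centre of the bay's mouth, at bench level, in the fixed wooden press. x axis: into the bay; z up. The bay is 132 mm deep, 114 wide, 50 high under the roof; its floor is the bench. Two steel guide wings 30 mm high flare out from the mouth (gap 114 mm there, 140 mm at 25 mm in front). With the tray fully home its centre lies 32 mm inside the mouth and its handle 50 mm outside.
- screw_top (a point): Point on the vertical axis of the crank, 92 mm above the bench, level with the top of the crank arm, 66 mm behind the bay's mouth. The press below it is about 150 x 140 mm with a roof 64 mm high (steel strip to 69, screw boss to 76 mm), side walls 12 mm thick and bolted-down feet 200 mm wide overall.
- crank_grip (a point): Middle of the crank's upright wooden grip, 119 mm above the bench: a round handle 21 mm in diameter, from 92 to 144 mm above the bench, 50 mm from the screw's axis. It spins freely on the crank arm, so it can be held while the crank goes round. Above the crank arm nothing but this grip stands up.
- crank (a joint): Angle of the crank, rad; grows clockwise seen from above. At 0 the arm points straight away from the mouth (along the bay's +x). It starts between 0 and 1.0; the screw has a hard stop at 7.5, where the platen is down, about 2 mm above the panel, and the arm points 70 degrees clockwise of the bay's +x. About 2.5 N at the grip turns it and it stays where it is left.
- glue_mid (a point): Centre of an upright white bottle, 60 mm in diameter, 170 mm high. Bystander.
- offcut_mid (a point): Centre of a wooden offcut lying on the bench, 70 x 160 x 45 mm (x, y, z). Bystander.
- disc_center (a point): Centre of a plywood disc lying on the bench, 130 mm in diameter, 22 mm thick. Bystander.
- bay_stop (a point): Foot of the bay's back stop, at bench level, in the middle; 132 mm behind the mouth. The tray's +x edge rests against it when home. Same axes as the bay. A steel platen hangs under the roof in the bay, its underside over 34 mm above the bench at the start, clear of the tray.

How it is judged (in metres and radians):
On the way, in this order (a step that is already met when the one before it is completed fails the run):
1. the tray is fully home in the bay, with the crank not yet turned down (x of tray_mid in the frame of bay above 0.026 m and y of tray_mid in the frame of bay between -0.006 and 0.006 m and height (world z) of tray_mid below 0.018 m and value of joint crank below 2.5 rad), for 0.2 s.
2. the crank is turned down to its stop, the tray still home (value of joint crank above 6.9 rad and x of tray_mid in the frame of bay above 0.026 m), for 0.2 s.
At the end, for the whole second after the job is handed in: The tray lies flat in the bay, panel end first, within about 6 mm of the back stop, centred within 6 mm and straight within 0.06 rad; the crank stands still at its stop (within 0.6 rad of it, above 6.9 rad) (all of step 2 and y of tray_mid in the frame of bay between -0.006 and 0.006 m and angle between the x axis of tray_mid and the x axis of bay, either way round below 0.06 rad and height (world z) of tray_mid below 0.018 m and angle between tray_mid's own z axis and vertical below 0.05 rad and velocity of joint crank between -0.1 and 0.1 rad/s); the robot touches nothing.
It fails at once if the bottle, the offcut or the disc is moved by more than 20 mm (distance of any of glue_mid, offcut_mid, disc_center from where it was at the start of the episode above 0.02 m).
It also fails if it takes over 64 s, if anything falls off the work surface, if the arm or the gripper's body presses on something with over 40 N, if the wrist force passes 120 N, or if a joint passes its speed limit or range.

ROBOT

A 6-joint arm with a two-finger parallel gripper is mounted at the origin on the work surface. World frame = base frame: x ahead of the robot, y to its left, z up, the work surface at z = 0. Lengths are in mm, angles in rad, forces in N, time in s.
With the tool pointing down it reaches from about 300 to 775 mm from the base axis. Payload 14.6 kg.
Tool frame: the origin (TCP) lies midway between the tips of the shut fingers; the grasp point (between the pads) lies 19 mm behind it; z points along the fingers, y is the direction in which the jaws open and shut (so a half turn about z gives the same grasp; the last joint's range is limited). The gripper opens to 85 mm and grips with 20 to 120 N. Pads are 22 mm wide; open, the fingers measure 114 mm over their backs; the gripper's body (76 mm by 85 mm) begins 54 mm behind the grasp point. The pads swing forward as they close: fully open they stand 13 mm farther back than shut.
Start: joints at [-1.403, 0.3, 1.521, -0, 1.321, -0.067], TCP at [127.95, -534.9, 231.281] pointing down, gripper open.
Joint ranges: [-3.03, 3.03], [-0.79, 2.21], [0.23, 2.52], [-1.04, 4.18], [0, 3.07], [-2.55, 2.55]. Speed limits (rad/s): [2.22, 2.22, 2.57, 3.14, 3.14, 3.14].

INTERFACE

Orientations are given as a rotation vector (axis times angle).
In Python, from station import observe, imaging, ticket gives the robot as it stands.
- The arm moves only by the tool servo_tool, never from a script. Its arguments are lists of equal length, an entry for each row: "slide": the shift along the tool's x, y, z in mm, a list of three; "spin": the turn about the tool's z in rad. In form: {"slide": [[x, y, z], ...], "spin": [spin, ...]}. A call has exactly 5 rows; each row shifts and turns the pose as measured when the row begins, along the tool's axes as they then stand; what a row does not reach is not made up. A row lasts 1/10 s, in which the tool goes at most 50 mm and 8.59 degrees, less where a joint would pass 70% of its speed; a pose out of reach is approached as far as the arm can. A call with a gripper value outside its range is refused whole. "grip" is the closure, from -1 (fully open) to 1 (shut), set as the call begins (left out, the last holds). The fingers move at their own pace and stop on an object; the grip force is fixed at half the most. Time passes only in rows, so rows that do not move let the fingers close, or fill a call up. It gives the time, the measured TCP pose, the force and the opening at its end, in the units of the state.
- observe(): the state, without advancing time (a new reading comes with each control period).
- imaging.capture(name): name is "scene" or "top" or "wrist"; returns a dict with "image" (384x512x3 uint8, red, green, blue), "intrinsics" (3x3 intrinsics, pixels), "extrinsics" (4x4, takes a point from world to camera coordinates); the wrist camera has in their place "mount" (4x4, takes a point from camera to tool coordinates, whose origin is the TCP and whose axes are the flange's). Camera axes: x right, y down, z forward; pixel columns grow to the right and rows downward; lengths in mm; the calibration is good to about 2 mm. A picture is of the moment at which its call begins: read the wrist's pose just before it. There is no depth.
- ticket.hand_in(): hands the job in, once; it reports no verdict.
The state is a dict: "clock": time; "q": joint angles; "joint_velocities": joint speeds; "tau": joint torques, N m; "tool_pos": TCP position; "eef_rot": TCP orientation; "wrist_force": force on the tool from outside, world axes, zero at the start; "moment": the same for the moment, N m; "gripper_width": opening from 0.0 (shut) to 1.0 (fully open).
Only numpy, scipy, OpenCV 4.12 (cv2) and the standard library are available. Lean on these libraries where they do the work, as an engineer would, in place of code of your own. Each camera call takes 0.05 s, during which the arm holds its last target.

## Working session

There is one attempt and no reset: what is moved stays moved. The work goes in short steps, Python scripts to look and compute and a tool call to move; the robot and the scene stay as the last step left them, time stands still between calls to the robot, and variables do not carry over. Pictures are saved under pics/ and viewed, and the job is handed in when it is done.

Besides the shell and the picture viewer there is one more tool, called after "Emit:" in YAML: its name, and indented under it one key for each argument. servo_tool: Moves the arm, as the interface text tells. Its arguments: {"type":"object","properties":{"slide":{"type":"array"},"spin":{"type":"array"},"grip":{"type":"number"}},"required":["slide","spin"]}

```bash
mkdir -p pics; ls
python3 - <<'E'
from station import observe, imaging
import cv2,numpy as np
print(observe())
for n in ["scene","top","wrist"]:
    c=imaging.capture(n); cv2.imwrite(f"pics/{n}0.png",c["image"][:,:,::-1])
    np.savez(f"{n}0.npz",**c)
    print(n,c["intrinsics"],c.get("extrinsics",c.get("mount")))
E
```

```text
pics
{'clock': 0.0, 'q': array([-1.40257010e+00,  3.00469806e-01,  1.52157018e+00,  2.17227132e-05,
        1.32073287e+00, -6.66133886e-02]), 'joint_velocities': array([-0.00017476,  0.00061313,  0.00072752,  0.00041407, -0.00089938,
       -0.00168052]), 'tau': array([-2.72397905e-03, -5.43511283e+01, -3.61793768e+01, -1.31337410e-04,
        4.00604462e-03,  1.77558576e-05]), 'tool_pos': array([ 127.93314661, -534.67076109,  230.72664677]), 'eef_rot': array([-3.11878968e+00, -3.67891522e-01,  6.11112389e-05]), 'wrist_force': array([-0.12345972, -0.16244895, -0.11140317]), 'moment': array([ 0.03028909, -0.02377427, -0.02791976]), 'gripper_width': 0.9959907292075275}
scene [[362.75161086   0.         255.18276493]
 [  0.         362.75161086 194.47106024]
 [  0.           0.           1.        ]] [[-8.07499994e-01  5.89724313e-01 -1.29997891e-02  4.01949048e+02]
 [ 4.93927724e-01  6.63951183e-01 -5.61430521e-01 -2.76171028e+02]
 [-3.22458003e-01 -4.59776099e-01 -8.27421764e-01  1.49163212e+03]
 [ 0.00000000e+00  0.00000000e+00  0.00000000e+00  1.00000000e+00]]
top [[389.31729686   0.         258.29160163]
 [  0.         389.31729686 187.79315031]
 [  0.           0.           1.        ]] [[ 4.20090257e-02 -9.99108190e-01  4.25041535e-03  8.10957005e+01]
 [-9.67918723e-01 -4.17516840e-02 -2.47770343e-01  5.83223991e+02]
 [ 2.47726841e-01  6.29453411e-03 -9.68809471e-01  1.01092643e+03]
 [ 0.00000000e+00  0.00000000e+00  0.00000000e+00  1.00000000e+00]]
wrist [[265.71737108   0.         254.79977286]
 [  0.         265.71737108 192.87918285]
 [  0.           0.           1.        ]] [[ 2.86692321e-05 -9.61586521e-01 -2.74502025e-01  7.06188317e+01]
 [ 9.99999695e-01 -1.86551198e-04  7.57933719e-04 -1.37853096e+00]
 [-7.80027530e-04 -2.74501963e-01  9.61586223e-01 -1.43354873e+02]
 [ 0.00000000e+00  0.00000000e+00  0.00000000e+00  1.00000000e+00]]
```

View pics/scene0.png

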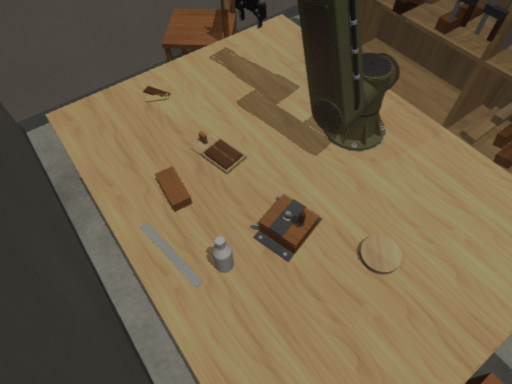

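View pics/top0.png

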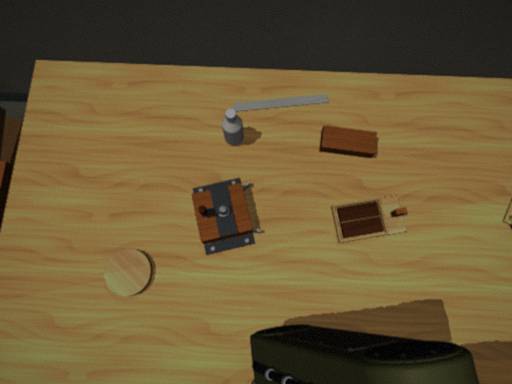

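View pics/wrist0.png

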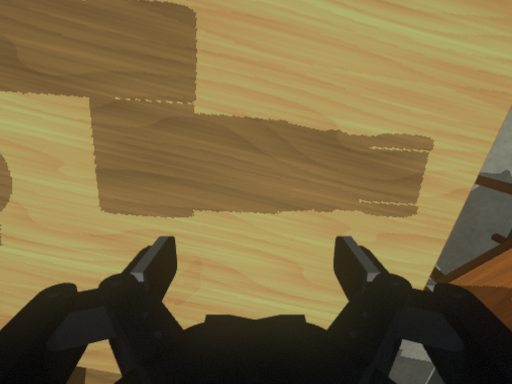

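The top view shows the press at (223,212) with its mouth facing right (world -y), and the tray at (368,220) with its handle fin at (400,211). The bottle is at (233,128), the offcut at (348,141) and the disc at (128,272). I'll zoom in on the first two for a better measurement.

Run:
```python
import cv2,numpy as np
d=np.load("top0.npz"); im=d["image"][:,:,::-1]
a=cv2.resize(im[170:260,180:270],None,fx=6.6,fy=6.6,interpolation=cv2.INTER_CUBIC)
b=cv2.resize(im[185:255,320:420],None,fx=8,fy=8,interpolation=cv2.INTER_CUBIC)
cv2.imwrite("pics/t_press.png",a);cv2.imwrite("pics/t_tray.png",b)
```

```text
(no output)
```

View pics/t_press.png

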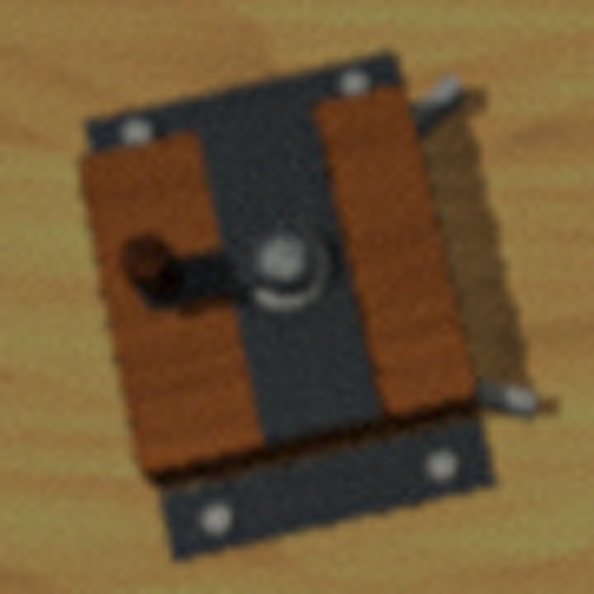

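View pics/t_tray.png

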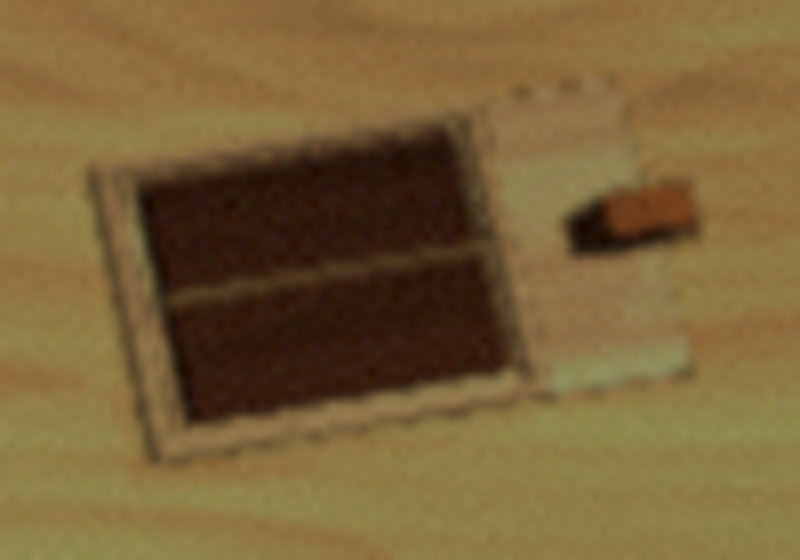

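```bash
cat > h.py <<'E'
import numpy as np
from scipy.spatial.transform import Rotation as R
def ray(d,uv,z):
    """world points on plane z; d has K and T_wc (world->cam)"""
    K,T=d
    uv=np.atleast_2d(uv).astype(float)
    r=np.linalg.solve(K,np.c_[uv,np.ones(len(uv))].T)
    Rm=T[:3,:3]; c=-Rm.T@T[:3,3]; w=(Rm.T@r).T
    return c+w*((z-c[2])/w[:,2])[:,None]
def proj(d,p):
    K,T=d; p=np.atleast_2d(p); q=(T[:3,:3]@p.T).T+T[:3,3]; q=(K@q.T).T
    return q[:,:2]/q[:,2:]
def wristT(mount,state):
    T=np.eye(4);T[:3,:3]=R.from_rotvec(state["eef_rot"]).as_matrix();T[:3,3]=state["tool_pos"]
    return np.linalg.inv(T@mount)
E
python3 - <<'E'
from h import *
D=np.load("top0.npz"); d=(D["intrinsics"],D["extrinsics"])
pc=lambda l:np.array(l)/6.6+[180-.42,170-.42]
tc=lambda l:np.array(l)/8+[320-.44,185-.44]
P=ray(d,pc([(83,157),(408,85),(478,405),(148,472)]),64)
print("roof",P.round(1)); print([np.linalg.norm(P[i]-P[(i+1)%4]).round(1) for i in range(4)])
ax=(P[0]-P[1])+(P[3]-P[2]); print("yaw",np.arctan2(ax[1],ax[0]))
print("boss",ray(d,pc([(283,257)]),92),"grip top",ray(d,pc([(150,258)]),144))
Q=ray(d,tc([(140,185),(465,125),(510,370),(188,420)]),22)
print("panel",Q.round(1),Q.mean(0)); print([np.linalg.norm(Q[i]-Q[(i+1)%4]).round(1) for i in range(4)])
ax=(Q[0]-Q[1])+(Q[3]-Q[2]); print("yaw",np.arctan2(ax[1],ax[0]))
print("rimleft",ray(d,tc([(93,168),(155,460)]),16))
print("fin top",ray(d,tc([(648,207)]),52))
print("others",ray(d,[(348,138)],45),ray(d,[(231,114)],170),ray(d,[(128,272)],22))
E
```

```text
roof [[557.6 290.   64. ]
 [595.1 154.1  64. ]
 [459.3 117.9  64. ]
 [425.9 252.2  64. ]]
[np.float64(141.0), np.float64(140.5), np.float64(138.3), np.float64(137.0)]
yaw 1.827449687751736
boss [[512.62927474 199.84638198  92.        ]] grip top [[499.84410414 246.26543469 144.        ]]
panel [[ 542.9 -123.4   22. ]
 [ 570.2 -241.4   22. ]
 [ 481.5 -254.4   22. ]
 [ 458.8 -139.7   22. ]] [ 513.36478103 -189.72061177   22.        ]
[np.float64(121.1), np.float64(89.6), np.float64(116.9), np.float64(85.7)]
yaw 1.7821203593965913
rimleft [[ 549.77757929 -107.5874834    16.        ]
 [ 444.92188468 -129.11618035   16.        ]]
fin top [[ 536.394386   -295.30572242   52.        ]]
others [[ 749.86775593 -152.82763994   45.        ]] [[753.50710139 186.1274906  170.        ]] [[336.83217562 455.8218877   22.        ]]
```

```bash
cat >> h.py <<'E'
def yaw_of(s):
    M=R.from_rotvec(s["eef_rot"]).as_matrix(); return np.arctan2(M[1,0],M[0,0])
def plan(pos,yaw,n,s=None):
    """n equal rows: tool-frame slides/spins (rounded) ; tool down"""
    if s is None:
        from station import observe; s=observe()
    p=np.array(s["tool_pos"]); M=R.from_rotvec(s["eef_rot"])
    dy=(yaw-yaw_of(s)+np.pi)%(2*np.pi)-np.pi
    st=(np.array(pos)-p)/n
    out=[]
    for i in range(n):
        out.append((M.inv().apply(st).round(1).tolist(),round(-dy/n,4)))
        M=M*R.from_rotvec([0,0,-dy/n])
    for k in range(0,n,5):
        print("slide",[o[0] for o in out[k:k+5]],"spin",[o[1] for o in out[k:k+5]])
def snap(name):
    from station import observe,imaging; import cv2
    s=observe(); c=imaging.capture("wrist"); cv2.imwrite(f"pics/{name}.png",c["image"][:,:,::-1])
    np.savez(name+".npz",image=c["image"],K=c["intrinsics"],T=wristT(c["mount"],s))
    print(s["clock"],s["tool_pos"].round(1),s["eef_rot"].round(3),yaw_of(s).round(4))
E
python3 -c "
from h import *
M=R.from_rotvec([-3.11878968e+00, -3.67891522e-01,0]).as_matrix();print(M)
plan([530,-285,225],1.80,15)"
```

```text
[[ 9.72552936e-01  2.32681688e-01 -1.38204079e-04]
 [ 2.32681688e-01 -9.72552240e-01  1.17162106e-03]
 [ 1.38204079e-04 -1.17162106e-03 -9.99999304e-01]]
slide [[29.9, -10.0, 0.4], [30.8, -6.8, 0.4], [31.4, -3.5, 0.4], [31.6, -0.3, 0.4], [31.4, 3.0, 0.4]] spin [np.float64(-0.1043), np.float64(-0.1043), np.float64(-0.1043), np.float64(-0.1043), np.float64(-0.1043)]
slide [[30.9, 6.3, 0.4], [30.1, 9.5, 0.4], [28.9, 12.6, 0.4], [27.5, 15.5, 0.4], [25.7, 18.3, 0.4]] spin [np.float64(-0.1043), np.float64(-0.1043), np.float64(-0.1043), np.float64(-0.1043), np.float64(-0.1043)]
slide [[23.7, 20.9, 0.4], [21.4, 23.2, 0.4], [18.8, 25.3, 0.4], [16.1, 27.1, 0.4], [13.2, 28.7, 0.4]] spin [np.float64(-0.1043), np.float64(-0.1043), np.float64(-0.1043), np.float64(-0.1043), np.float64(-0.1043)]
```

Emit:
servo_tool:
  slide:
    - [30,-10,0]
    - [31,-7,0]
    - [31,-3,0]
    - [31,0,0]
    - [31,3,0]
  spin: [-0.104,-0.104,-0.104,-0.104,-0.104]

```text
clock: 0.65
tool_pos: [262.3, -450.3, 229.4]
eef_rot: [-2.91, -1.174, 0.0]
wrist_force: [-0.8, -0.0, -0.6]
gripper_width: 1.002
```

Emit:
servo_tool:
  slide:
    - [31,6,0]
    - [30,9,0]
    - [29,13,0]
    - [27,15,0]
    - [26,18,0]
  spin: [-0.104,-0.104,-0.104,-0.104,-0.104]

```text
clock: 1.15
tool_pos: [398.6, -359.5, 228.6]
eef_rot: [-2.488, -1.909, -0.001]
wrist_force: [0.6, -0.5, 0.7]
gripper_width: 1.003
```

```bash
python3 -c "
from h import *
from station import observe
s=observe();print(s['tool_pos'],yaw_of(s),s['clock'])
plan([530,-285,225],1.80,10)"
```

```text
[ 398.57669677 -359.46471313  228.6213104 ] 1.3088411450963977 1.15
slide [[10.6, 10.8, 0.4], [10.1, 11.3, 0.4], [9.5, 11.8, 0.4], [8.9, 12.2, 0.4], [8.3, 12.6, 0.4]] spin [np.float64(-0.0491), np.float64(-0.0491), np.float64(-0.0491), np.float64(-0.0491), np.float64(-0.0491)]
slide [[7.7, 13.0, 0.4], [7.0, 13.4, 0.4], [6.3, 13.7, 0.4], [5.7, 14.0, 0.4], [5.0, 14.3, 0.4]] spin [np.float64(-0.0491), np.float64(-0.0491), np.float64(-0.0491), np.float64(-0.0491), np.float64(-0.0491)]
```

Emit:
servo_tool:
  slide:
    - [22,23,1]
    - [19,25,1]
    - [16,27,1]
    - [14,28,1]
    - [9,20,1]
  spin: [-0.11,-0.11,-0.11,-0.11,-0.08]

```text
clock: 1.65
tool_pos: [531.6, -279.9, 222.4]
eef_rot: [-1.883, -2.507, -0.003]
wrist_force: [-0.1, 0.4, 0.3]
gripper_width: 1.0
```

Emit:
servo_tool:
  slide:
    - [3,5,0]
    - [0,0,0]
    - [0,0,0]
    - [0,0,0]
    - [0,0,0]
  spin: [0,0,0,0,0]

```text
clock: 2.15
tool_pos: [535.2, -275.3, 221.4]
eef_rot: [-1.884, -2.503, -0.003]
wrist_force: [-0.1, 0.6, 0.7]
gripper_width: 0.997
```

```bash
python3 -c "
from h import *
snap('w1')"
```

```text
2.15 [ 535.2 -275.3  221.4] [-1.884 -2.503 -0.003] 1.8509
```

View pics/w1.png

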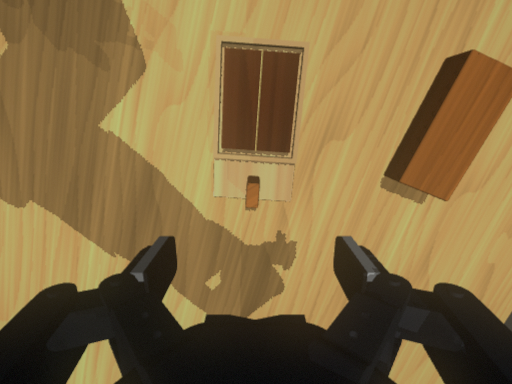

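The wrist view shows the tray straight ahead: panel corners near (224,49), (301,49), (295,155), (221,152), and the fin top near (253,196). Next I'll mask both.

```bash
cat > tray.py <<'E'
from h import *
import cv2,sys
n=sys.argv[1]; D=np.load(n+".npz"); d=(D["K"],D["T"]); im=D["image"][:,:,::-1].copy()
x0,y0,x1,y1=map(int,sys.argv[2:6])
sub=im[y0:y1,x0:x1]
a=cv2.resize(sub,None,fx=4,fy=4,interpolation=cv2.INTER_CUBIC); cv2.imwrite(f"pics/{n}_z.png",a[:600,:800])
hsv=cv2.cvtColor(sub,cv2.COLOR_BGR2HSV)
m=((hsv[...,2]<115)).astype(np.uint8)
m=cv2.morphologyEx(m,cv2.MORPH_CLOSE,np.ones((5,5)))
cs,_=cv2.findContours(m,cv2.RETR_EXTERNAL,cv2.CHAIN_APPROX_NONE)
for c in sorted(cs,key=cv2.contourArea)[::-1][:3]:
    if cv2.contourArea(c)<30: continue
    c=c[:,0]+[x0,y0]
    for z in (22,):
        P=ray(d,c,z)[:,:2].astype(np.float32)
        (ce,sz,an)=cv2.minAreaRect(P); print(len(c),c.mean(0),"z",z,ce,sz,an, np.radians(an))
E
python3 tray.py w1 190 20 330 220
```

```text
416 [257.67788462  96.18269231] z 22 (514.91455078125, -187.83889770507812) (95.7528305053711, 128.15760803222656) 12.103894233703613 0.21125280669128407
35 [252.54285714 179.85714286] z 22 (534.9623413085938, -283.07269287109375) (16.36511993408203, 10.543970108032227) 21.427770614624023 0.3739851485872782
```

View pics/w1_z.png

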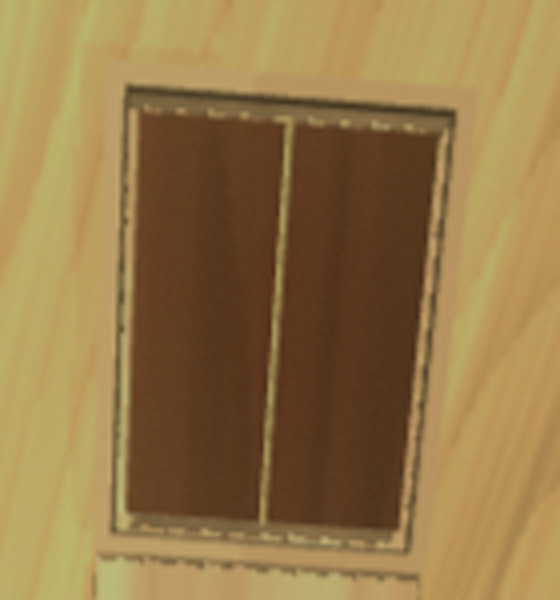

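Run:
```python
from h import *
D=np.load("w1.npz"); d=(D["K"],D["T"])
f=lambda l:np.array(l)/4+[190-.375,20-.375]
Q=ray(d,f([(138,110),(443,133),(400,528),(127,513)]),22); print(Q.round(1),Q.mean(0),[np.linalg.norm(Q[i]-Q[(i+1)%4]).round(1) for i in range(4)])
L=ray(d,f([(290,122),(263,522)]),22); v=L[0]-L[1]; print("glue line",L.round(1),np.linalg.norm(v),np.arctan2(v[1],v[0]), L.mean(0))
T=ray(d,f([(93,60),(475,88),(422,575),(97,552)]),16); print(T.round(1)) 
m=L.mean(0)[:2];u=v[:2]/np.linalg.norm(v[:2]); print("mid",m-28*u,"fin",m-110*u)
# fin top corners from w1 full image
import cv2
im=D["image"][160:220,220:290,::-1]; cv2.imwrite("pics/w1_f.png",cv2.resize(im,None,fx=8,fy=8,interpolation=cv2.INTER_CUBIC))
```

```text
[[ 459.6 -140.5   22. ]
 [ 546.8 -121.8   22. ]
 [ 570.4 -234.6   22. ]
 [ 484.9 -254.2   22. ]] [ 515.44695023 -187.78807706   22.        ] [np.float64(89.2), np.float64(115.2), np.float64(87.7), np.float64(116.4)]
glue line [[ 503.  -131.4   22. ]
 [ 527.6 -244.9   22. ]] 116.16074542486048 1.7836810235585552 [ 515.30327077 -188.14117207   22.        ]
[[ 442.7 -130.2   16. ]
 [ 552.6 -106.4   16. ]
 [ 583.1 -247.7   16. ]
 [ 478.  -270.1   16. ]]
mid [ 521.21912061 -215.50908614] fin [ 538.54410941 -295.65797736]
```

View pics/w1_f.png

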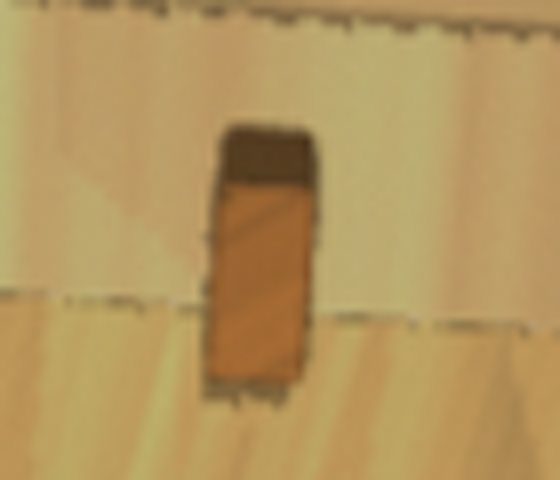

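Fin centre is about (538.5,-295.7) and tray yaw 1.784, and the panel dimensions agree. Next I'll take a wrist look at the press.

Emit:
servo_tool:
  slide:
    - [40,8,0]
    - [40,8,0]
    - [40,8,0]
    - [40,8,0]
    - [40,8,0]
  spin: [0,0,0,0,0]

```text
clock: 2.7
tool_pos: [516.6, -71.8, 222.7]
eef_rot: [-1.9, -2.492, -0.003]
wrist_force: [1.2, 0.2, 0.2]
gripper_width: 1.002
```

Emit:
servo_tool:
  slide:
    - [40,10,0]
    - [40,10,0]
    - [40,10,0]
    - [20,5,0]
    - [0,0,0]
  spin: [0,0,0,0,0]

```text
clock: 3.2
tool_pos: [511.5, 80.2, 225.2]
eef_rot: [-1.902, -2.494, -0.006]
wrist_force: [-0.1, -1.1, 0.7]
gripper_width: 1.0
```

Emit:
servo_tool:
  slide:
    - [0,0,0]
    - [0,0,0]
    - [0,0,0]
    - [0,0,0]
    - [0,0,0]
  spin: [0,0,0,0,0]

```text
clock: 3.7
tool_pos: [511.7, 76.5, 225.4]
eef_rot: [-1.908, -2.49, -0.006]
wrist_force: [-0.0, 0.2, 1.2]
gripper_width: 1.002
```

```bash
python3 -c "
from h import *
import cv2
snap('w2')
im=np.load('w2.npz')['image'][:,:,::-1]
cv2.imwrite('pics/w2_b.png',cv2.resize(im,(800,600),interpolation=cv2.INTER_CUBIC))"
```

```text
3.7 [511.7  76.5 225.4] [-1.908 -2.49  -0.006] 1.8338
```

View pics/w2_b.png

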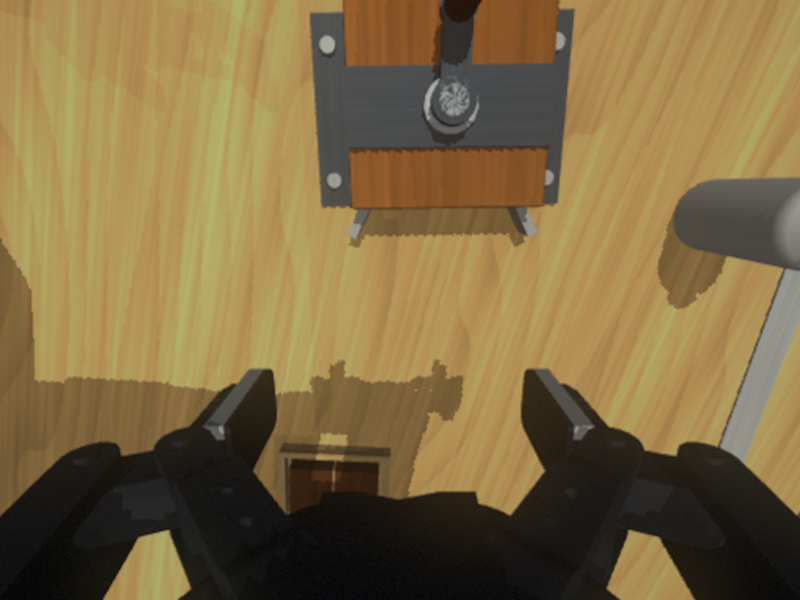

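Run:
```python
from h import *
import cv2
D=np.load("w2.npz"); im=D["image"][:,:,::-1]
cv2.imwrite("pics/w2_z.png",cv2.resize(im[0:160,190:380],None,fx=4,fy=4,interpolation=cv2.INTER_CUBIC)[:600])
```

```text
(no output)
```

View pics/w2_z.png

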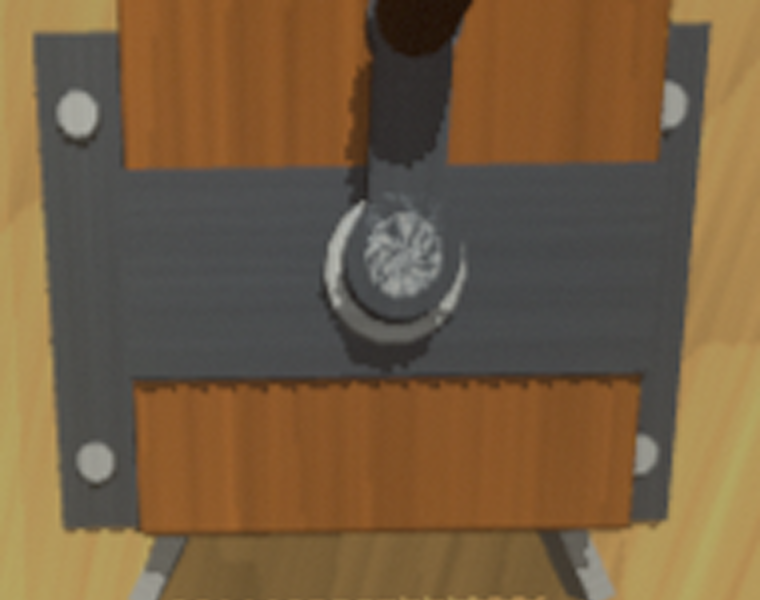

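Run:
```python
from h import *
D=np.load("w2.npz"); d=(D["K"],D["T"])
f=lambda l:np.array(l)/4+[190-.375,-.375]
def seg(n,a,b,z):
    P=ray(d,f([a,b]),z); v=P[1]-P[0]; print(n,P[:,:2].round(1).tolist(),"mid",P.mean(0)[:2].round(1),"len",np.linalg.norm(v).round(1),"ang",np.arctan2(v[1],v[0]).round(4)); return P
seg("rooffront",(143,533),(632,524),64)
seg("roofL",(143,533),(118,0),64)
seg("roofR",(632,524),(670,0),64)
seg("stripfront",(133,379),(642,374),69)
seg("feetL",(66,527),(36,34),5)
seg("feetR",(665,520),(708,24),5)
seg("feetfront",(66,527),(665,520),5)
seg("feetback",(36,34),(708,24),5)
print("screw",ray(d,f([(403,258)]),92))
seg("wing tips",(144,585),(600,585),30)
s=lambda l:np.array(l)/1.5625
P=ray(d,s([(354,232),(530,230)]),30);print("tips",P,P.mean(0))
```

```text
rooffront [[466.8, 120.9], [598.3, 158.8]] mid [532.5 139.9] len 137.0 ang 0.281
roofL [[466.8, 120.9], [431.0, 244.7]] mid [448.9 182.8] len 128.9 ang 1.8519
roofR [[598.3, 158.8], [563.0, 280.3]] mid [580.7 219.6] len 126.5 ang 1.8539
stripfront [[455.4, 159.5], [585.6, 195.8]] mid [520.5 177.6] len 135.1 ang 0.2724
feetL [[436.2, 111.5], [397.2, 249.2]] mid [416.7 180.3] len 143.1 ang 1.8467
feetR [[628.6, 165.7], [589.4, 303.7]] mid [609.  234.7] len 143.5 ang 1.8477
feetfront [[436.2, 111.5], [628.6, 165.7]] mid [532.4 138.6] len 200.0 ang 0.2744
feetback [[397.2, 249.2], [589.4, 303.7]] mid [493.3 276.5] len 199.8 ang 0.2763
screw [[514.32539303 201.50021777  92.        ]]
wing tips [[467.7, 102.7], [606.8, 140.1]] mid [537.2 121.4] len 144.0 ang 0.2629
tips [[469.60304159  99.81846712  30.        ]
 [606.82012173 138.41625444  30.        ]] [538.21158166 119.11736078  30.        ]
```

Bay: mouth at about (532.4,138.2), yaw 1.848, so the fin should end up at about (546,90). Now I go back to the fin.

```bash
python3 -c "
from h import *
plan([538.5,-295.7,120],1.784,10)"
```

```text
slide [[-36.7, -7.1, 10.3], [-36.7, -6.9, 10.3], [-36.8, -6.7, 10.3], [-36.8, -6.5, 10.3], [-36.8, -6.4, 10.3]] spin [np.float64(0.005), np.float64(0.005), np.float64(0.005), np.float64(0.005), np.float64(0.005)]
slide [[-36.9, -6.2, 10.3], [-36.9, -6.0, 10.3], [-36.9, -5.8, 10.3], [-37.0, -5.6, 10.3], [-37.0, -5.4, 10.3]] spin [np.float64(0.005), np.float64(0.005), np.float64(0.005), np.float64(0.005), np.float64(0.005)]
```

Emit:
servo_tool:
  slide:
    - [-37,-7,10]
    - [-37,-7,10]
    - [-37,-7,10]
    - [-37,-7,10]
    - [-37,-7,10]
  spin: [0.005,0.005,0.005,0.005,0.005]

```text
clock: 4.25
tool_pos: [525.2, -114.6, 174.3]
eef_rot: [-1.935, -2.473, -0.01]
wrist_force: [1.0, 0.2, -0.1]
gripper_width: 0.998
```

Emit:
servo_tool:
  slide:
    - [-37,-6,10]
    - [-37,-6,10]
    - [-37,-6,10]
    - [-37,-6,10]
    - [-20,-3,10]
  spin: [0.005,0.005,0.005,0.005,0.005]

```text
clock: 4.75
tool_pos: [536.7, -294.2, 121.1]
eef_rot: [-1.971, -2.445, -0.01]
wrist_force: [-0.7, 0.7, -0.3]
gripper_width: 1.002
```

Emit:
servo_tool:
  slide:
    - [0,0,0]
    - [0,0,0]
    - [0,0,0]
    - [0,0,0]
    - [0,0,0]
  spin: [0,0,0,0,0]

```text
clock: 5.25
tool_pos: [536.1, -294.4, 120.5]
eef_rot: [-1.972, -2.442, -0.01]
wrist_force: [-0.5, -0.7, -0.9]
gripper_width: 1.002
```

```bash
python3 -c "
from h import *
snap('w3')
plan([538.5,-295.7,60],1.784,5)"
```

```text
5.25 [ 536.1 -294.4  120.5] [-1.972 -2.442 -0.01 ] 1.7832
slide [[-0.4, 0.4, 12.1], [-0.4, 0.4, 12.1], [-0.4, 0.4, 12.1], [-0.4, 0.4, 12.1], [-0.4, 0.4, 12.1]] spin [np.float64(-0.0001), np.float64(-0.0001), np.float64(-0.0001), np.float64(-0.0001), np.float64(-0.0001)]
```

View pics/w3.png

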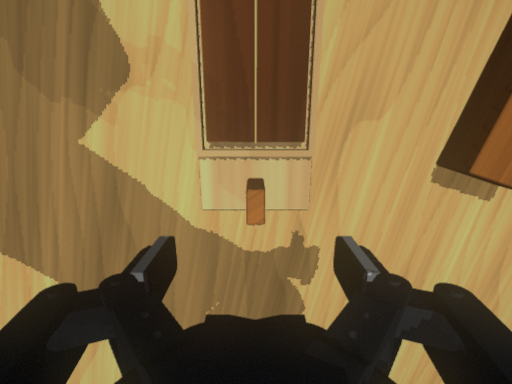

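The tray is square in view: glue line vertical at x=256, fin top at about (256,207).

```bash
python3 -c "
from h import *
D=np.load('w3.npz');d=(D['K'],D['T'])
print(ray(d,[(247,191),(265,191),(247,224),(265,224),(256,207.5)],52).round(1))
L=ray(d,[(257,5),(255.3,143)],22);v=L[0]-L[1];print(L,np.arctan2(v[1],v[0]))
"
```

```text
[[ 528.3 -283.4   52. ]
 [ 542.9 -280.2   52. ]
 [ 534.3 -312.1   52. ]
 [ 549.4 -308.9   52. ]
 [ 538.7 -295.9   52. ]]
[[ 506.08101068 -140.72158212   22.        ]
 [ 527.4990425  -246.14249125   22.        ]] 1.7712350518783058
```

Both views agree: fin at (538.6,-295.8). Going down.

Emit:
servo_tool:
  slide:
    - [-1,1,20]
    - [-1,1,20]
    - [0,0,20]
    - [0,0,18]
    - [0,0,14]
  spin: [0,0,0,0,0]

```text
clock: 5.8
tool_pos: [541.5, -294.3, 29.9]
eef_rot: [1.966, 2.443, 0.011]
wrist_force: [-0.1, -0.0, 0.6]
gripper_width: 0.999
```

Emit:
servo_tool:
  slide:
    - [0,0,9]
    - [0,0,3]
    - [0,0,0]
    - [0,0,0]
    - [0,0,0]
  spin: [0,0,0,0,0]

```text
clock: 6.3
tool_pos: [542.1, -293.8, 17.5]
eef_rot: [1.965, 2.444, 0.011]
wrist_force: [0.1, 0.4, -0.4]
gripper_width: 1.002
```

```bash
python3 -c "
from h import *
plan([538.6,-295.8,15.5],1.782,1)"
```

```text
slide [[-1.2, -3.8, 2.0]] spin [np.float64(0.0053)]
```

Emit:
servo_tool:
  slide:
    - [-1,-3,1]
    - [0,-1,0.5]
    - [0,0,0]
    - [0,0,0]
    - [0,0,0]
  spin: [0.005,0,0,0,0]

```text
clock: 6.8
tool_pos: [538.5, -296.3, 17.3]
eef_rot: [1.971, 2.437, 0.012]
wrist_force: [-0.6, 0.8, -0.1]
gripper_width: 1.001
```

```bash
python3 -c "
from h import *
plan([538.6,-295.8,15.5],1.782,1);snap('w4')"
```

```text
slide [[0.5, 0.2, 1.8]] spin [np.float64(-0.0005)]
6.8 [ 538.5 -296.3   17.3] [1.971 2.437 0.012] 1.7815
```

View pics/w4.png

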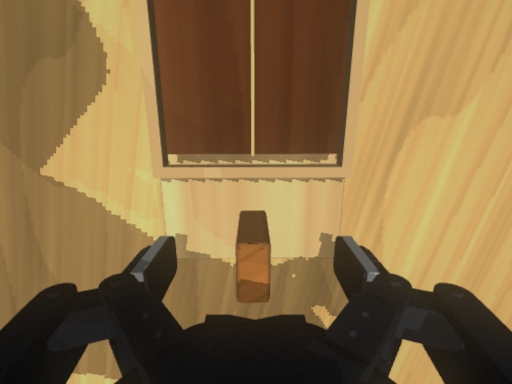

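The fin sits centred between the jaws at (253,265). Closing.

Emit:
servo_tool:
  slide:
    - [0,0,0]
    - [0,0,0]
    - [0,0,0]
    - [0,0,0]
    - [0,0,0]
  spin: [0,0,0,0,0]
  grip: 1

```text
clock: 7.35
tool_pos: [538.6, -296.3, 17.5]
eef_rot: [1.97, 2.437, 0.012]
wrist_force: [-2.3, 1.1, 2.4]
gripper_width: 0.18
```

Emit:
servo_tool:
  slide:
    - [0,0,0]
    - [0,0,0]
    - [0,0,0]
    - [0,0,0]
    - [0,0,0]
  spin: [0,0,0,0,0]

```text
clock: 7.85
tool_pos: [538.5, -296.4, 17.6]
eef_rot: [1.969, 2.438, 0.011]
wrist_force: [-1.0, -0.3, 1.6]
gripper_width: 0.175
```

```bash
python3 -c "
from h import *
snap('w5')
D=np.load('w5.npz');d=(D['K'],D['T'])
plan([556,60-22,17],1.848,10)
"
```

```text
7.85 [ 538.5 -296.4   17.6] [1.969 2.438 0.011] 1.7829
slide [[32.3, 8.8, 0.1], [32.3, 9.0, 0.1], [32.2, 9.2, 0.1], [32.1, 9.4, 0.1], [32.1, 9.6, 0.1]] spin [np.float64(-0.0065), np.float64(-0.0065), np.float64(-0.0065), np.float64(-0.0065), np.float64(-0.0065)]
slide [[32.0, 9.8, 0.1], [32.0, 10.0, 0.1], [31.9, 10.2, 0.1], [31.8, 10.4, 0.1], [31.7, 10.6, 0.1]] spin [np.float64(-0.0065), np.float64(-0.0065), np.float64(-0.0065), np.float64(-0.0065), np.float64(-0.0065)]
```

View pics/w5.png

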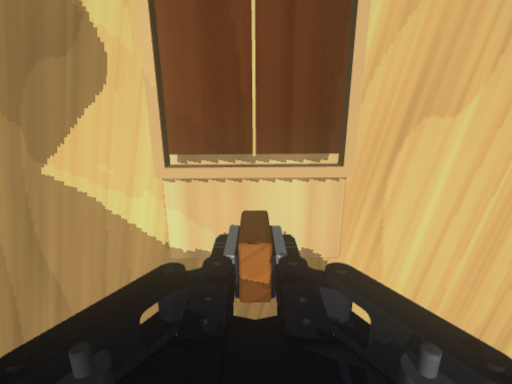

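Held (opening 0.175, about 15 mm). Next I drag the tray to a lineup point on the bay axis, front edge about 45 mm from the mouth.

```bash
python3 -c "
from h import *
plan([594.5,-80,17],1.848,10)
"
```

```text
slide [[20.0, 10.0, 0.1], [19.9, 10.2, 0.1], [19.8, 10.3, 0.1], [19.8, 10.4, 0.1], [19.7, 10.5, 0.1]] spin [np.float64(-0.0065), np.float64(-0.0065), np.float64(-0.0065), np.float64(-0.0065), np.float64(-0.0065)]
slide [[19.6, 10.7, 0.1], [19.6, 10.8, 0.1], [19.5, 10.9, 0.1], [19.4, 11.1, 0.1], [19.3, 11.2, 0.1]] spin [np.float64(-0.0065), np.float64(-0.0065), np.float64(-0.0065), np.float64(-0.0065), np.float64(-0.0065)]
```

Emit:
servo_tool:
  slide:
    - [20,10,0]
    - [20,10,0]
    - [20,10,0]
    - [20,10,0]
    - [20,10,0]
  spin: [-0.006,-0.007,-0.006,-0.007,-0.006]

```text
clock: 8.4
tool_pos: [564.3, -188.9, 17.5]
eef_rot: [1.932, 2.466, 0.006]
wrist_force: [-0.3, -4.7, 0.5]
gripper_width: 0.182
```

Emit:
servo_tool:
  slide:
    - [20,11,0]
    - [20,11,0]
    - [15,9,0]
    - [10,5,0]
    - [0,0,0]
  spin: [-0.006,-0.007,-0.006,-0.007,-0.006]

```text
clock: 8.9
tool_pos: [583.4, -113.2, 17.4]
eef_rot: [1.888, 2.5, 0.003]
wrist_force: [0.3, 5.5, 2.7]
gripper_width: 0.179
```

Emit:
servo_tool:
  slide:
    - [0,0,0]
    - [0,0,0]
    - [0,0,0]
    - [0,0,0]
    - [0,0,0]
  spin: [0,0,0,0,0]

```text
clock: 9.4
tool_pos: [583.1, -113.9, 17.4]
eef_rot: [1.893, 2.498, 0.006]
wrist_force: [1.2, 5.0, 1.3]
gripper_width: 0.18
```

```bash
python3 -c "
from h import *
plan([594.5,-80,17],1.848,1)
snap('w6')"
```

```text
slide [[29.6, 20.2, 0.5]] spin [np.float64(-0.0032)]
9.4 [ 583.1 -113.9   17.4] [1.893 2.498 0.006] 1.8448
```

View pics/w6.png

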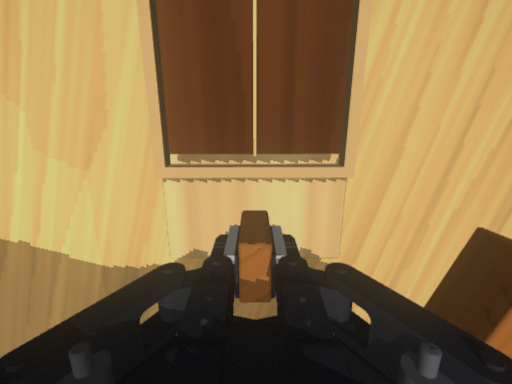

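The tray is still straight in the hand, and the offcut is clear to the right (around x=430).

Emit:
servo_tool:
  slide:
    - [9,6,0]
    - [10,7,0]
    - [9,6,0]
    - [2,2,0]
    - [0,0,0]
  spin: [-0.003,0,0,0,0]

```text
clock: 9.95
tool_pos: [595.7, -78.4, 17.4]
eef_rot: [1.885, 2.502, 0.001]
wrist_force: [0.3, -4.5, 1.8]
gripper_width: 0.175
```

Emit:
servo_tool:
  slide:
    - [0,0,0]
    - [0,0,0]
    - [0,0,0]
    - [0,0,0]
    - [0,0,0]
  spin: [0,0,0,0,0]

```text
clock: 10.45
tool_pos: [595.7, -78.4, 17.4]
eef_rot: [1.886, 2.502, 0.002]
wrist_force: [-0.3, -0.8, 1.7]
gripper_width: 0.179
```

```bash
cat > bay.py <<'E'
from h import *
from station import observe
s=observe();u=np.array([np.cos(1.848),np.sin(1.848)]);v=np.array([-u[1],u[0]])
r=s["tool_pos"][:2]-[532.4,138.2]
print("fin in bay x",(r@u).round(1),"y",(r@v).round(1),"yaw err",(yaw_of(s)-1.848).round(4),"z",s["tool_pos"][2].round(1),s["wrist_force"].round(1))
E
python3 bay.py
python3 - <<'E'
from station import imaging
import cv2,numpy as np
c=imaging.capture("top");np.savez("top1.npz",**c)
im=c["image"][:,:,::-1]
cv2.imwrite("pics/top1.png",cv2.resize(im[150:280,180:380],None,fx=4,fy=4,interpolation=cv2.INTER_CUBIC))
E
```

```text
fin in bay x -225.6 y -1.6 yaw err 0.0017 z 17.4 [-0.3 -0.8  1.7]
```

View pics/top1.png

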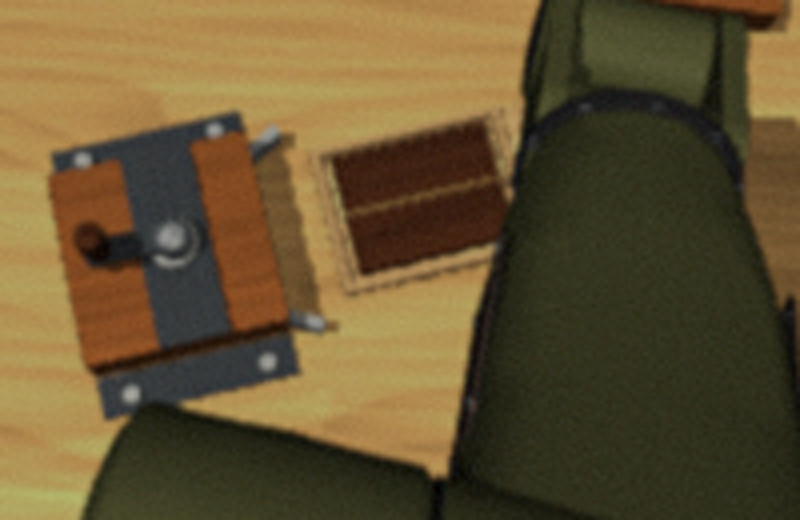

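The top view shows the tray lined up in front of the wings: glue line (352,213)-(497,180), wing tips (270,138) and (318,322).

Run:
```python
from h import *
D=np.load("top1.npz");d=(D["intrinsics"],D["extrinsics"])
f=lambda l:np.array(l)/4+[180-.375,150-.375]
L=ray(d,f([(497,180),(352,213)]),22)[:,:2];T=ray(d,f([(270,138),(318,322)]),30)[:,:2]
P=ray(d,f([(333,157),(488,119),(507,240),(362,275)]),22)[:,:2]
print(P,P.mean(0))
F=ray(d,f([(52,152),(240,112),(300,372),(106,415)]),5)[:,:2]
print(F)
for a in (F[0]-F[1],F[3]-F[2],F[1]-F[2],F[0]-F[3]): print(np.linalg.norm(a),np.arctan2(a[1],a[0]))
R_=ray(d,f([(250,130),(288,325)]),64)[:,:2];print("rooffront mid",R_.mean(0))
S=ray(d,f([(172,237)]),92)[0,:2];print("screw",S)
u=np.array([np.cos(1.848),np.sin(1.848)]);v=np.array([-u[1],u[0]])
for n,x in dict(line0=L[0],line1=L[1],panel=P.mean(0),tips=T.mean(0),feetfront=(F[1]+F[2])/2,feetback=(F[0]+F[3])/2,roof=R_.mean(0),screw=S).items():
    r=x-[532.4,138.2];print(n,(r@u).round(1),(r@v).round(1))
```

```text
[[589.66374068  92.66582508]
 [623.33865291 -19.96633853]
 [533.45306147 -34.95052349]
 [503.49686687  68.51789986]] [562.48808049  26.56671573]
[[588.81707589 300.74052637]
 [625.58964206 163.26148572]
 [434.37894452 109.95813119]
 [398.12117    246.29440941]]
142.31201017446452 1.8321556768221225
141.07518198309705 1.830723629972625
198.50133112316777 0.27186556896594094
198.31618233511261 0.2781133452055201
rooffront mid [527.78596537 135.55416811]
screw [511.67382167 199.33551157]
line0 -171.4 1.8
line1 -63.0 1.2
panel -115.6 1.6
tips -19.0 4.2
feetfront -0.9 2.8
feetback 140.8 0.4
roof -1.3 5.2
screw 64.5 3.2
```

Both estimates say the tray needs about +1.6 mm in bay y. I'll correct that while advancing.

Emit:
servo_tool:
  slide:
    - [10,-1,0]
    - [10,-0.6,0]
    - [10,0,0]
    - [8,0,0]
    - [0,0,0]
  spin: [0,0,0,0,0]

```text
clock: 11.0
tool_pos: [584.1, -41.9, 17.7]
eef_rot: [1.887, 2.497, 0.003]
wrist_force: [-1.6, 1.4, -0.4]
gripper_width: 0.178
```

```bash
python3 bay.py
```

```text
fin in bay x -187.4 y -0.4 yaw err -0.0007 z 17.7 [-1.6  1.4 -0.4]
```

Emit:
servo_tool:
  slide:
    - [10,-0.4,0]
    - [10,0,0]
    - [10,0,0]
    - [10,0,0]
    - [5,0,0]
  spin: [0,0,0,0,0]

```text
clock: 11.5
tool_pos: [572.1, 1.3, 18.0]
eef_rot: [1.887, 2.493, 0.004]
wrist_force: [1.5, -5.5, 1.4]
gripper_width: 0.183
```

```bash
python3 bay.py
```

```text
fin in bay x -142.5 y -0.7 yaw err -0.0022 z 18.0 [ 1.5 -5.5  1.4]
```

Emit:
servo_tool:
  slide:
    - [10,-0.5,0.3]
    - [10,0,0]
    - [10,0,0]
    - [10,0,0]
    - [5,0,0]
  spin: [-0.002,0,0,0,0]

```text
clock: 12.0
tool_pos: [559.9, 44.5, 17.8]
eef_rot: [1.884, 2.492, 0.005]
wrist_force: [1.5, -5.9, 2.9]
gripper_width: 0.181
```

```bash
python3 bay.py
```

```text
fin in bay x -97.6 y -0.8 yaw err -0.0011 z 17.8 [ 1.5 -5.9  2.9]
```

Sliding with only friction-level force, and 47 mm left.

Emit:
servo_tool:
  slide:
    - [10,-0.3,0]
    - [10,0,0]
    - [9,0,0]
    - [5,0,0]
    - [4,0,0]
  spin: [-0.001,0,0,0,0]

```text
clock: 12.5
tool_pos: [549.9, 80.8, 18.0]
eef_rot: [1.882, 2.491, 0.005]
wrist_force: [1.9, -5.1, 2.6]
gripper_width: 0.181
```

```bash
python3 bay.py
```

```text
fin in bay x -60.0 y -1.2 yaw err -0.0008 z 18.0 [ 1.9 -5.1  2.6]
```

Emit:
servo_tool:
  slide:
    - [3,-0.5,0]
    - [3,0,0]
    - [3,0,0]
    - [2,0,0]
    - [2,0,0]
  spin: [0,0,0,0,0]

```text
clock: 13.0
tool_pos: [547.1, 89.7, 18.5]
eef_rot: [1.881, 2.487, 0.001]
wrist_force: [2.6, -27.2, 6.4]
gripper_width: 0.175
```

```bash
python3 bay.py
```

```text
fin in bay x -50.7 y -0.9 yaw err -0.0016 z 18.5 [  2.6 -27.2   6.4]
```

There's 27 N at exactly the expected depth (-50.7 against -50). I'll push a little more to confirm the stop.

Emit:
servo_tool:
  slide:
    - [2,0,0]
    - [2,0,0]
    - [2,0,0]
    - [0,0,0]
    - [0,0,0]
  spin: [0,0,0,0,0]

```text
clock: 13.5
tool_pos: [546.0, 89.1, 18.6]
eef_rot: [1.883, 2.481, -0.007]
wrist_force: [0.1, -1.6, 1.8]
gripper_width: 0.175
```

```bash
python3 bay.py; python3 -c "
from h import *
snap('w7')"
```

```text
fin in bay x -51.0 y 0.4 yaw err -0.0051 z 18.6 [ 0.1 -1.6  1.8]
13.5 [546.   89.1  18.6] [ 1.883  2.481 -0.007] 1.8429
```

View pics/w7.png

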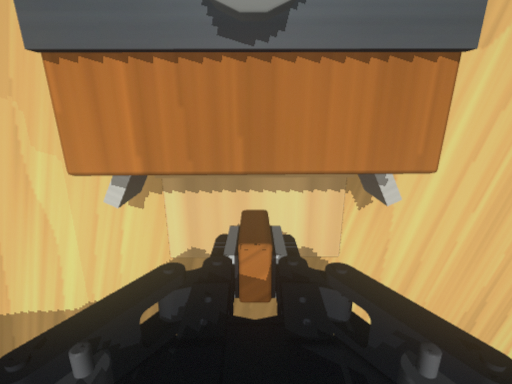

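Home: the tray is centred between the wings (163–343 against roof 68–437) and came to a firm stop. Releasing and lifting.

Emit:
servo_tool:
  slide:
    - [0,0,0]
    - [0,0,0]
    - [0,0,0]
    - [0,0,0]
    - [0,0,0]
  spin: [0,0,0,0,0]
  grip: -1

```text
clock: 14.05
tool_pos: [546.3, 90.0, 18.5]
eef_rot: [1.882, 2.481, -0.006]
wrist_force: [0.6, -0.8, 0.7]
gripper_width: 0.994
```

Emit:
servo_tool:
  slide:
    - [0,0,0]
    - [0,0,-10]
    - [0,0,-20]
    - [0,0,-30]
    - [0,0,-40]
  spin: [0,0,0,0,0]

```text
clock: 14.55
tool_pos: [541.8, 91.8, 118.4]
eef_rot: [1.886, 2.487, -0.015]
wrist_force: [1.5, 0.1, -0.4]
gripper_width: 1.002
```

Emit:
servo_tool:
  slide:
    - [0,0,-40]
    - [10,0,-40]
    - [30,0,-20]
    - [20,0,0]
    - [0,0,0]
  spin: [0,0,0,0,0]

```text
clock: 15.05
tool_pos: [524.7, 153.2, 231.8]
eef_rot: [1.883, 2.479, 0.0]
wrist_force: [-0.2, -1.5, -0.3]
gripper_width: 1.003
```

Emit:
servo_tool:
  slide:
    - [0,0,0]
    - [0,0,0]
    - [0,0,0]
    - [0,0,0]
    - [0,0,0]
  spin: [0,0,0,0,0]

```text
clock: 15.55
tool_pos: [524.8, 150.7, 231.5]
eef_rot: [1.885, 2.478, -0.002]
wrist_force: [0.0, 0.5, -0.2]
gripper_width: 1.004
```

```bash
python3 bay.py; python3 -c "
from h import *
snap('w8')"
```

```text
fin in bay x 14.1 y 3.9 yaw err -0.0075 z 231.5 [ 0.   0.5 -0.2]
15.55 [524.8 150.7 231.5] [ 1.885e+00  2.478e+00 -2.000e-03] 1.8405
```

View pics/w8.png

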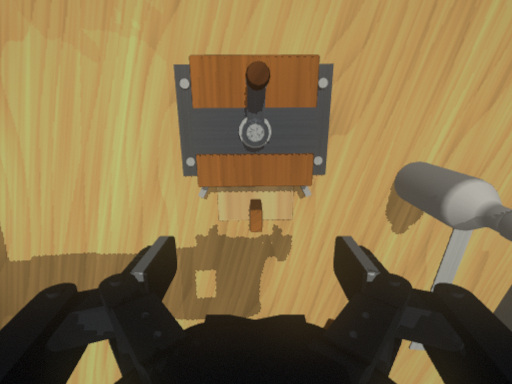

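The whole press is visible with the tray home, the crank grip top at (258,73), and the screw top at (255,132).

Run:
```python
from h import *
import cv2
D=np.load('w8.npz');d=(D['K'],D['T']);im=D["image"][:,:,::-1]
cv2.imwrite("pics/w8_z.png",cv2.resize(im[40:240,170:345],None,fx=3,fy=3,interpolation=cv2.INTER_CUBIC))
cv2.imwrite("pics/w8_g.png",cv2.resize(im[50:160,220:300],None,fx=5,fy=5,interpolation=cv2.INTER_CUBIC))
```

```text
(no output)
```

View pics/w8_g.png

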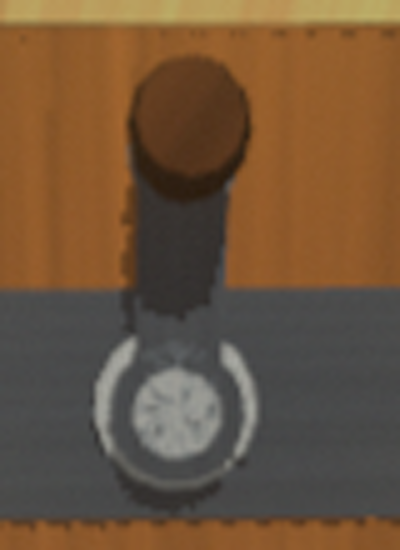

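View pics/w8_z.png

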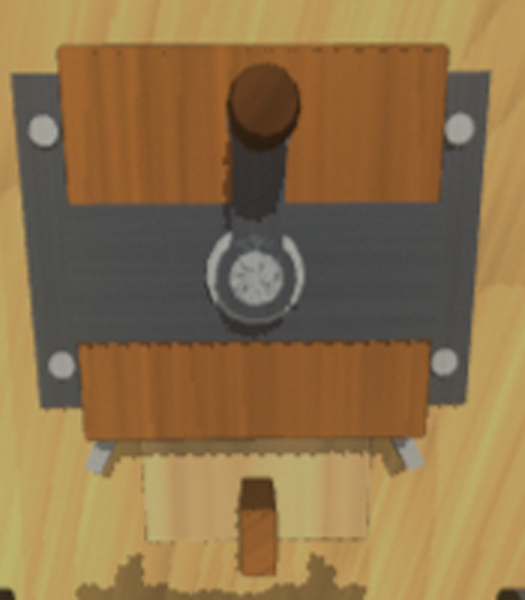

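Run:
```python
from h import *
D=np.load('w8.npz');d=(D['K'],D['T'])
g=ray(d,np.array([(191,115)])/5+[219.6,49.6],144)[0]; s=ray(d,np.array([(177,415)])/5+[219.6,49.6],92)[0]
u=np.array([np.cos(1.848),np.sin(1.848)]);v=np.array([-u[1],u[0]])
r=(g-s)[:2];print(g,s,np.linalg.norm(r),"crank",-np.arctan2(r@v,r@u))
e=ray(d,np.array([(147,541),(367,538)])/3+[169.7,39.7],6)
f=ray(d,np.array([(240,510),(276,508),(240,574),(276,575)])/3+[169.7,39.7],52)
ft=ray(d,np.array([(42,407),(466,403),(12,73),(490,72)])/3+[169.7,39.7],5)
for n,x in dict(rear=e.mean(0),fin=f.mean(0),feet=ft[:2].mean(0),feetb=ft[2:].mean(0),screw=s).items():
  q=x[:2]-[532.4,138.2];print(n,(q@u).round(1),(q@v).round(1))
t=e[1]-e[0];print("rear ang",np.arctan2(t[1],t[0])+np.pi/2)
t=ft[3]-ft[1];print(np.arctan2(t[1],t[0]));t=ft[2]-ft[0];print(np.arctan2(t[1],t[0]))
```

```text
[502.05870197 250.87588595 144.        ] [514.32536908 201.72344149  92.        ] 50.65998340495928 crank 0.03263566430879638
rear -68.0 -1.2
fin -49.7 -0.8
feet 0.5 -0.6
feetb 143.8 -0.4
screw 66.0 0.0
rear ang 1.848536190003314
1.8491440972616895
1.848529394817455
```

The tray is home: rear edge at -68.0 mm as expected, y about -0.6, yaw 1.8485 against 1.849 for the press. Crank is about 0.03 rad with the grip at (502,250.5). Moving above it.

```bash
python3 -c "
from h import *
plan([502.2,250.3,190],1.848,5)"
```

```text
slide [[20.6, 0.8, 7.8], [20.6, 0.9, 7.8], [20.6, 0.9, 7.8], [20.6, 0.9, 7.8], [20.6, 1.0, 7.8]] spin [np.float64(-0.0015), np.float64(-0.0015), np.float64(-0.0015), np.float64(-0.0015), np.float64(-0.0015)]
```

Emit:
servo_tool:
  slide:
    - [25,1,8]
    - [25,1,8]
    - [25,1,8]
    - [18,1,8]
    - [9,0,8]
  spin: [-0.002,-0.002,-0.002,-0.002,0]

```text
clock: 16.1
tool_pos: [502.5, 250.7, 188.1]
eef_rot: [1.879, 2.481, -0.001]
wrist_force: [1.5, -0.3, 0.0]
gripper_width: 1.0
```

Emit:
servo_tool:
  slide:
    - [0,0,0]
    - [0,0,0]
    - [0,0,0]
    - [0,0,0]
    - [0,0,0]
  spin: [0,0,0,0,0]

```text
clock: 16.6
tool_pos: [503.0, 249.0, 187.9]
eef_rot: [1.881, 2.48, -0.003]
wrist_force: [0.2, 0.3, 0.2]
gripper_width: 1.001
```

```bash
python3 -c "
from h import *
snap('w9')
plan([502.2,250.3,160],1.848,1)"
```

```text
16.6 [503.  249.  187.9] [ 1.881  2.48  -0.003] 1.8438
slide [[2.2, -0.9, 27.9]] spin [np.float64(-0.0042)]
```

View pics/w9.png

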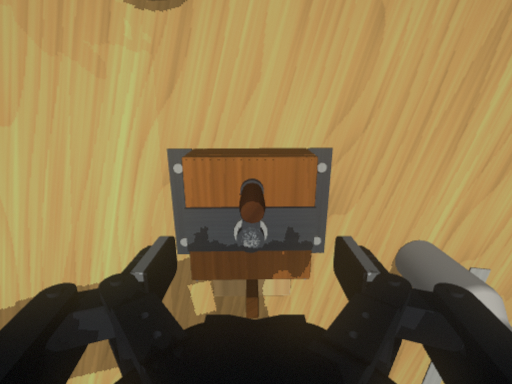

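The grip is centred between the fingers, its top at about (253,208), and the bottle is well clear on the right. Going down to grasp height.

```bash
python3 -c "
from h import *
D=np.load('w9.npz');d=(D['K'],D['T'])
print(ray(d,[(253,209)],144))"
```

```text
[[502.31534568 252.74097212 144.        ]]
```

Emit:
servo_tool:
  slide:
    - [2,0,20]
    - [0,0,20]
    - [0,0,20]
    - [0,0,12]
    - [0,0,8]
  spin: [-0.004,0,0,0,0]

```text
clock: 17.15
tool_pos: [506.1, 249.0, 108.0]
eef_rot: [1.876, 2.48, 0.005]
wrist_force: [-0.4, -0.1, 0.6]
gripper_width: 1.001
```

Emit:
servo_tool:
  slide:
    - [0,0,3]
    - [0,0,0]
    - [0,0,0]
    - [0,0,0]
    - [0,0,0]
  spin: [0,0,0,0,0]

```text
clock: 17.65
tool_pos: [506.9, 249.1, 106.3]
eef_rot: [1.875, 2.479, 0.007]
wrist_force: [-0.1, -0.3, -0.4]
gripper_width: 1.004
```

```bash
python3 -c "
from h import *
plan([502.2,250.3,103],1.848,1);snap('w10')"
```

```text
slide [[2.5, -4.3, 3.2]] spin [np.float64(-0.0019)]
17.65 [506.9 249.1 106.3] [1.875 2.479 0.007] 1.8461
```

View pics/w10.png

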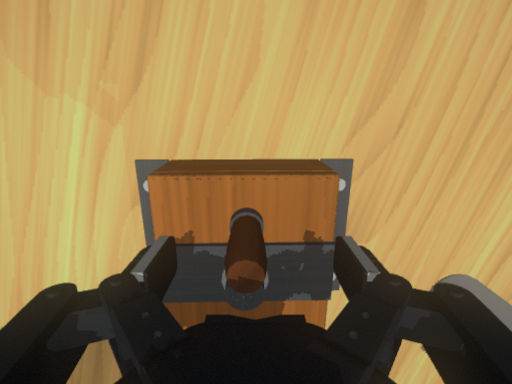

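The grip at (246,265) is a few mm left of centre, which matches the computed -4.3 mm offset. I'll correct it and close.

Emit:
servo_tool:
  slide:
    - [2,-4,2]
    - [0,0,1]
    - [0,0,0]
    - [0,0,0]
    - [0,0,0]
  spin: [-0.002,0,0,0,0]

```text
clock: 18.2
tool_pos: [502.2, 250.1, 103.3]
eef_rot: [1.872, 2.481, 0.008]
wrist_force: [0.1, 0.8, 0.4]
gripper_width: 0.999
```

Emit:
servo_tool:
  slide:
    - [0,0,0]
    - [0,0,0]
    - [0,0,0]
    - [0,0,0]
    - [0,0,0]
  spin: [0,0,0,0,0]
  grip: 1

```text
clock: 18.7
tool_pos: [502.3, 250.1, 103.5]
eef_rot: [1.872, 2.481, 0.008]
wrist_force: [-0.8, -1.6, 1.1]
gripper_width: 0.225
```

```bash
cat > crank.py <<'E'
from h import *
from station import observe
import sys
s=observe(); S=np.array([514.3,201.7]); z=float(sys.argv[2]); st=float(sys.argv[1]); rad=50
r=s["tool_pos"][:2]-S; th=np.arctan2(r[1],r[0]); 
print("r",np.linalg.norm(r).round(1),"theta",th.round(3),"crank(mod)",((1.848-th)%(2*np.pi)).round(3),"yaw",yaw_of(s).round(3),"z",s["tool_pos"][2].round(1),"rot",s["eef_rot"].round(3),s["wrist_force"].round(1),s["gripper_width"],s["clock"])
p=s["tool_pos"].copy();M=R.from_rotvec(s["eef_rot"])
out=[]
for i in range(1,6):
    t=th-st*i; q=np.array([*(S+rad*np.array([np.cos(t),np.sin(t)])),z])
    out.append(M.inv().apply(q-p).round(1).tolist()); p=q
print(out)
E
python3 crank.py 0.2 103;python3 -c "
from h import *
snap('w11')"
```

```text
r 49.8 theta 1.814 crank(mod) 0.034 yaw 1.848 z 103.5 rot [1.872 2.481 0.008] [-0.8 -1.6  1.1] 0.2252480213909826 18.7
[[-1.2, 9.9, 0.8], [-3.3, 9.4, 0.3], [-5.1, 8.6, 0.3], [-6.7, 7.4, 0.3], [-8.0, 5.9, 0.3]]
18.7 [502.3 250.1 103.5] [1.872 2.481 0.008] 1.8484
```

View pics/w11.png

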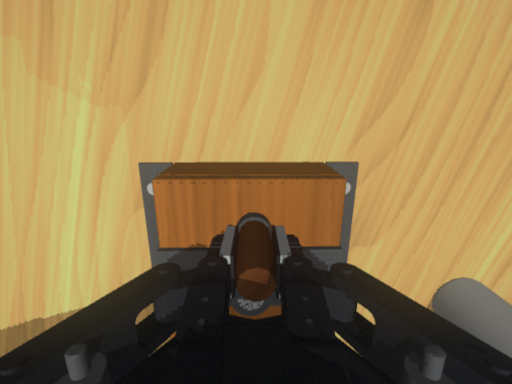

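The grip is held in the jaws at (255,262), opening 0.225. Cranking clockwise.

Emit:
servo_tool:
  slide:
    - [-1,10,0]
    - [-3,9.5,0]
    - [-5,8.5,0]
    - [-6.5,7.5,0]
    - [-8,6,0]
  spin: [0,0,0,0,0]

```text
clock: 19.25
tool_pos: [548.9, 237.2, 103.4]
eef_rot: [1.873, 2.485, -0.006]
wrist_force: [-9.7, -6.0, 3.7]
gripper_width: 0.221
```

```bash
python3 crank.py 0.24 103
```

```text
r 49.5 theta 0.799 crank(mod) 1.049 yaw 1.849 z 103.4 rot [ 1.873  2.485 -0.006] [-9.7 -6.   3.7] 0.22146071401624476 19.25
[[-10.8, 5.0, 0.8], [-11.8, 1.9, 0.3], [-11.9, -1.0, 0.3], [-11.4, -3.8, 0.2], [-10.1, -6.4, 0.2]]
```

Works well: 1.05 rad so far, with low forces.

Emit:
servo_tool:
  slide:
    - [-11,5,0.5]
    - [-12,2,0]
    - [-12,-1,0]
    - [-11.5,-4,0]
    - [-10,-6.5,0]
  spin: [0,0,0,0,0]

```text
clock: 19.75
tool_pos: [559.6, 180.9, 103.4]
eef_rot: [1.878, 2.493, -0.015]
wrist_force: [-9.1, 8.0, 2.5]
gripper_width: 0.223
```

```bash
python3 crank.py 0.24 103
```

```text
r 49.9 theta -0.431 crank(mod) 2.279 yaw 1.85 z 103.4 rot [ 1.878  2.493 -0.015] [-9.1  8.   2.5] 0.2225377262113876 19.75
[[-8.1, -8.8, 0.6], [-5.7, -10.5, 0.1], [-3.1, -11.6, 0.0], [-0.2, -12.0, -0.1], [2.6, -11.7, -0.1]]
```

Emit:
servo_tool:
  slide:
    - [-8,-9,0.5]
    - [-5.5,-10.5,0]
    - [-3,-11.5,0]
    - [0,-12,0]
    - [2.5,-11.5,0]
  spin: [0,0,0,0,0]

```text
clock: 20.25
tool_pos: [514.7, 151.4, 103.6]
eef_rot: [1.878, 2.488, -0.003]
wrist_force: [2.4, -0.5, -1.1]
gripper_width: 0.227
```

```bash
python3 crank.py 0.24 103
```

```text
r 50.3 theta -1.563 crank(mod) 3.411 yaw 1.849 z 103.6 rot [ 1.878  2.488 -0.003] [ 2.4 -0.5 -1.1] 0.22673581408473537 20.25
[[4.8, -11.0, 0.3], [7.1, -9.7, -0.3], [9.2, -7.7, -0.3], [10.7, -5.3, -0.3], [11.7, -2.6, -0.3]]
```

Emit:
servo_tool:
  slide:
    - [5,-11,0.3]
    - [7,-9.5,0]
    - [9,-7.5,0]
    - [10.5,-5.5,0]
    - [11.5,-2.5,0]
  spin: [0,0,0,0,0]

```text
clock: 20.75
tool_pos: [469.5, 178.3, 103.3]
eef_rot: [1.878, 2.481, -0.01]
wrist_force: [-11.4, -8.6, 13.2]
gripper_width: 0.223
```

```bash
python3 crank.py 0.24 103
```

```text
r 50.5 theta -2.661 crank(mod) 4.509 yaw 1.846 z 103.3 rot [ 1.878  2.481 -0.01 ] [-11.4  -8.6  13.2] 0.22288556916068386 20.75
[[12.0, -0.6, 0.0], [11.8, 1.8, -0.3], [11.1, 4.6, -0.2], [9.6, 7.1, -0.2], [7.7, 9.2, -0.1]]
```

Emit:
servo_tool:
  slide:
    - [12,-0.5,0]
    - [12,2,0]
    - [11,4.5,0]
    - [9.5,7,0]
    - [7.5,9,0]
  spin: [0,0,0,0,0]

```text
clock: 21.25
tool_pos: [476.6, 235.1, 103.5]
eef_rot: [1.881, 2.482, -0.016]
wrist_force: [1.9, -6.8, -0.3]
gripper_width: 0.223
```

```bash
python3 crank.py 0.2 103
```

```text
r 50.4 theta 2.416 crank(mod) 5.715 yaw 1.844 z 103.5 rot [ 1.881  2.482 -0.016] [ 1.9 -6.8 -0.3] 0.22290218725501507 21.25
[[4.3, 9.1, 0.5], [2.7, 9.6, 0.0], [0.7, 10.0, 0.1], [-1.3, 9.9, 0.1], [-3.2, 9.4, 0.2]]
```

Emit:
servo_tool:
  slide:
    - [4.5,9,0.5]
    - [2.5,9.5,0]
    - [0.5,10,0]
    - [-1.5,10,0]
    - [-3,9.5,0]
  spin: [0,0,0,0,0]

```text
clock: 21.75
tool_pos: [526.7, 250.1, 103.3]
eef_rot: [1.878, 2.48, -0.022]
wrist_force: [-8.0, -19.2, 7.2]
gripper_width: 0.225
```

```bash
python3 crank.py 0.15 103
```

```text
r 50.0 theta 1.321 crank(mod) 0.527 yaw 1.845 z 103.3 rot [ 1.878  2.48  -0.022] [ -8.  -19.2   7.2] 0.22461802726523697 21.75
[[-4.2, 6.2, 0.5], [-5.1, 5.5, 0.2], [-5.9, 4.7, 0.2], [-6.5, 3.7, 0.2], [-7.0, 2.7, 0.2]]
```

Crank at about 6.81, with roughly 0.69 to the stop. Slowing down.

Emit:
servo_tool:
  slide:
    - [-4,6,0]
    - [-5,5.5,0]
    - [-6,4.5,0]
    - [-5,3,0]
    - [-3,1,0]
  spin: [0,0,0,0,0]

```text
clock: 22.25
tool_pos: [554.6, 230.1, 103.3]
eef_rot: [1.884, 2.48, -0.035]
wrist_force: [-16.4, 9.9, 7.3]
gripper_width: 0.221
```

```bash
python3 crank.py 0.06 103
```

```text
r 49.3 theta 0.615 crank(mod) 1.233 yaw 1.843 z 103.3 rot [ 1.884  2.48  -0.035] [-16.4   9.9   7.3] 0.22074877062288437 22.25
[[-2.6, 1.5, 0.4], [-2.9, 0.8, 0.1], [-2.9, 0.6, 0.1], [-3.0, 0.4, 0.1], [-3.0, 0.2, 0.1]]
```

That reads 7.52, so about at the stop. One gentle push to confirm.

Emit:
servo_tool:
  slide:
    - [-1.5,0.5,0]
    - [-1.5,0.5,0]
    - [0,0,0]
    - [0,0,0]
    - [0,0,0]
  spin: [0,0,0,0,0]

```text
clock: 22.75
tool_pos: [554.2, 230.7, 103.3]
eef_rot: [1.89, 2.49, -0.04]
wrist_force: [-9.2, -2.8, 5.3]
gripper_width: 0.225
```

```bash
python3 crank.py 0.06 103
```

```text
r 49.4 theta 0.629 crank(mod) 1.219 yaw 1.843 z 103.3 rot [ 1.89  2.49 -0.04] [-9.2 -2.8  5.3] 0.22522455850617154 22.75
[[-2.6, 1.5, 0.4], [-2.9, 0.8, 0.1], [-2.9, 0.6, 0.1], [-3.0, 0.4, 0.1], [-3.0, 0.3, 0.1]]
```

It didn't advance under the push, so this is the stop (about 7.50). Releasing and lifting clear.

Emit:
servo_tool:
  slide:
    - [0,0,0]
    - [0,0,0]
    - [0,0,0]
    - [0,0,0]
    - [0,0,0]
  spin: [0,0,0,0,0]
  grip: -1

```text
clock: 23.25
tool_pos: [556.3, 230.9, 102.7]
eef_rot: [1.89, 2.489, -0.038]
wrist_force: [0.6, -0.1, 0.3]
gripper_width: 1.002
```

Emit:
servo_tool:
  slide:
    - [0,0,-10]
    - [0,0,-20]
    - [0,0,-30]
    - [0,0,-30]
    - [0,0,-30]
  spin: [0,0,0,0,0]

```text
clock: 23.75
tool_pos: [555.3, 233.9, 225.4]
eef_rot: [1.892, 2.492, -0.046]
wrist_force: [0.4, -0.5, 0.4]
gripper_width: 1.001
```

Emit:
servo_tool:
  slide:
    - [-30,0,0]
    - [-40,0,0]
    - [-30,0,0]
    - [0,0,0]
    - [0,0,0]
  spin: [0,0,0,0,0]

```text
clock: 24.25
tool_pos: [584.4, 135.9, 238.7]
eef_rot: [1.885, 2.488, -0.029]
wrist_force: [0.0, 0.1, -0.1]
gripper_width: 1.001
```

Emit:
servo_tool:
  slide:
    - [0,0,0]
    - [0,0,0]
    - [0,0,0]
    - [0,0,0]
    - [0,0,0]
  spin: [0,0,0,0,0]

```text
clock: 24.75
tool_pos: [583.5, 138.9, 239.2]
eef_rot: [1.881, 2.491, -0.029]
wrist_force: [0.0, 0.2, 0.8]
gripper_width: 0.999
```

Run:
```python
from h import *
import cv2
snap('w12')
D=np.load('w12.npz');im=D["image"][:,:,::-1]
cv2.imwrite("pics/w12_b.png",cv2.resize(im,(800,600),interpolation=cv2.INTER_CUBIC))
from station import imaging
c=imaging.capture("top");cv2.imwrite("pics/top2.png",c["image"][:,:,::-1])
```

```text
24.75 [583.5 138.9 239.2] [ 1.881  2.491 -0.029] 1.848
```

View pics/w12_b.png

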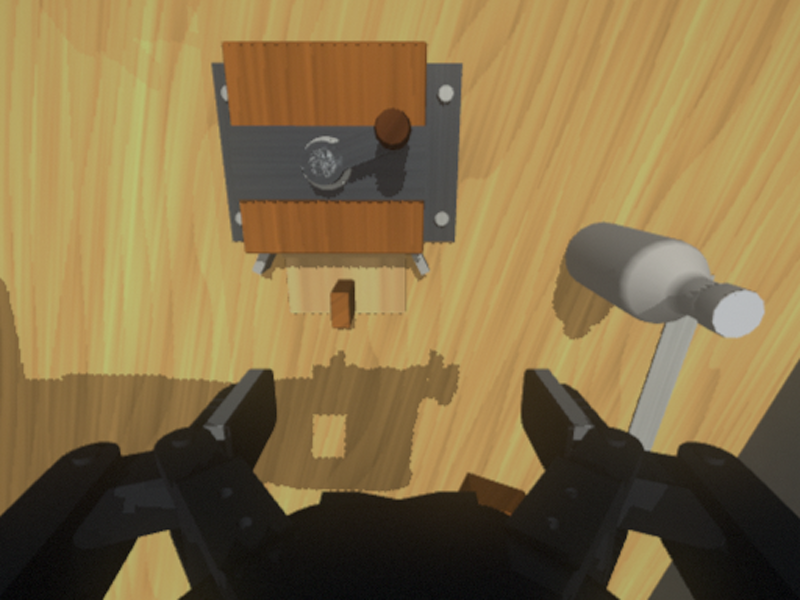

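View pics/top2.png

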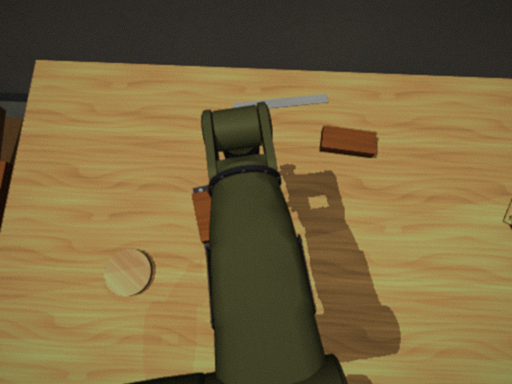

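The grip at (392,127) is about 70° clockwise of the bay axis, and the tray's rear edge at (289..405,313) still sits between the wings. The offcut and disc look unmoved in the top view. One quick numeric check.

Run:
```python
from h import *
D=np.load('w12.npz');d=(D['K'],D['T']);k=1.5625
u=np.array([np.cos(1.848),np.sin(1.848)]);v=np.array([-u[1],u[0]])
e=ray(d,np.array([(289,313),(405,313)])/k,6);ft=ray(d,np.array([(233,241),(456,241)])/k,5)
g=ray(d,np.array([(393,124)])/k,144);s=ray(d,np.array([(324,162)])/k,92)
loc=lambda x:((x[:2]-[532.4,138.2])@u,(x[:2]-[532.4,138.2])@v)
print("rear",loc(e.mean(0)),"feet",loc(ft.mean(0)),"screw",loc(s[0]))
t=e[1]-e[0];q=ft[1]-ft[0];print("yaw diff",np.arctan2(t[1],t[0])-np.arctan2(q[1],q[0]))
r=(g-s)[0,:2];print(np.linalg.norm(r),"crank",2*np.pi-np.arctan2(r@v,r@u))
```

```text
rear (np.float64(-68.6537254675573), np.float64(-1.0572778627863475)) feet (np.float64(0.1456384314344944), np.float64(-1.1971180363918363)) screw (np.float64(66.64160534087108), np.float64(-1.200665951511))
yaw diff 0.00033569362525037727
49.67095201678533 crank 7.4812587866894535
```

Tray home within 1 mm, centred and straight; crank about 7.48. Handing in.

```bash
python3 -c "
from station import ticket
print(ticket.hand_in())"
```

```text
the job is handed in; nothing more can be done
None
```

I slid the tray into the bay by its fin until it stopped firmly against the back (27 N on contact). I then turned the crank clockwise by its grip to the hard stop, let go, lifted clear and handed the job in at about 25 s.

- **Tray:** in the last wrist view its rear edge was 68.7 mm in front of the mouth, against 68 mm nominal, so within about 1 mm of home. It sat centred to about 0.1 mm and straight to under 0.001 rad.
- **Crank:** it read about 7.48 rad from the image. While I held it at the stop, the arm's own position gave 7.50, and a further gentle push did not move it.
- **Robot:** the gripper is clear of everything, and the force readings before hand-in were near zero.
- **Bystanders:** the offcut and disc look unmoved in the top view. The bottle was hidden by the arm there; in the wrist view it stood upright, well clear of everything I moved. I checked these by eye only and did not re-measure them.

The tool picked up a small tilt of about 0.02–0.03 rad during the cranking. It had no visible effect, and none of the checks disagreed.

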